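Open the dust extractor's filter hatch by its flush catch

TASK

Open the filter hatch on top of the bench dust extractor with your fingertips: it has no handle, so feel along the blank strip in front of the hatch for the flush catch plate and press it in until the hatch springs up. Then, without gripping it, push the raised hatch right back with a finger until it lies over against its stop, and come away. Leave the wax, the tape and everything else on the machine and the bench where it is.

Things in the scene. Friction and masses are not known exactly. Their poses are not given: they have to be found in the camera images.
- extractor: Low dust extractor, grey steel with black side cheeks, fixed; 280 deep (x) x 440 wide (y) x 150 mm high. Origin: centre of its underside. +x runs from front (robot side) to back, z up. Cheek tops (|y| 110 to 220 mm) are 150 mm above the bench; between them the top is level at 146 mm: from the front an 11 mm rail, the blank strip, a 2 mm joint, the hatch, the rear deck.
- strip_mid (a point): Middle of the blank strip, on its surface, axes as the extractor's. The strip runs 110 mm to each side along y and 31 mm along x. The catch plate is let into it: same grey, 54 mm (y) x 44 mm (x), centred in x, its middle anywhere within 55 mm of this point along y; face 2 mm below the strip in a 57 x 47 mm opening. The rest of the strip is rigid.
- catch (a joint): Travel of the catch plate, m: 0 at rest, 0.007 fully in (straight down). Press with the fingers shut and wholly inside its opening. Sprung: it starts to move at 2.5 N and takes about 6 N fully in; the hatch is let go at about 0.0045. It springs back when released.
- hatch_angle (a joint): Angle of the filter hatch, rad: 0 shut, held by the catch. Let go, sprung legs lift it in about 1 s to about 1.1 and hold it there (a hand above it only stops it lower until moved away). From there it swings freely up and back about the hinge at its far edge: 1.57 is upright; past that it falls back by itself to its stop at 1.85.
- hatch: The hatch: grey plate 133 mm from hinge to front edge, 214 mm wide (y), 6 mm thick, about 0.3 kg; shut, it is flush with the strip. Origin: middle of its hinge line, 146 mm above the bench, 168 mm behind strip_mid along the extractor's x. The body turns with the hatch; its front edge lies 134 mm along its own -x, its y is the hinge line, its z leaves the upper face.
- wax_block: Loose bystander: slate-blue wax block 85 x 42 x 24 mm lying on the extractor's left (+y) cheek. Origin: centre of its underside.
- tape_roll: Loose bystander: paper tape roll, 84 mm across, 24 mm high, lying on the extractor's right (-y) cheek. Origin: centre of its underside.
- ski_file: Loose bystander: flat steel file 200 x 30 x 7 mm on the bench close before the extractor's front. Origin: centre of its underside.
- screwdriver: Loose bystander: screwdriver 200 mm long, 26 mm thick, on the bench to the right. Origin: under its middle.
- wax_jar: Loose bystander: jar 72 mm across, 85 mm high, on the bench to the left. Origin: centre of its underside.
- nylon_brush: Loose bystander: wooden base brush 130 x 60 x 40 mm on the bench to the left. Origin: centre of its underside.
- parts_tray: Loose bystander: open steel tray 110 x 80 x 30 mm on the bench to the right. Origin: centre of its underside.
- hatch_front (a point): Middle of the hatch's front edge, on its upper face; moves with the hatch (134 mm from the hinge line).

How it is judged:
By the outcome, as a careful person would: the job done as asked, in the order asked, and still so for the second after the job is handed in, with the robot touching nothing.
It also fails if it takes over 48 s, if anything falls off the work surface, if the arm or the gripper's body presses on something with over 40 N, if the wrist force passes 120 N, or if a joint passes its speed limit or range.

ROBOT

A 6-joint arm with a two-finger parallel gripper is mounted at the origin on the work surface. World frame = base frame: x ahead of the robot, y to its left, z up, the work surface at z = 0. Lengths are in m, angles in rad, forces in N, time in s.
With the tool pointing down it reaches from about 0.225 to 0.725 m from the base axis. Payload 3.1 kg.
Tool frame: the origin (TCP) lies at the very end of the fingers, on their centre line; the grasp point (between the pads) lies grip_depth behind it (grip_depth is the distance from the TCP to the grasp point, in m); z points along the fingers, x is the direction in which the jaws open and shut, and the axes are right-handed (so a half turn about z gives the same grasp; the last joint's range is limited). The gripper opens to 85 mm and grips with 20 to 120 N. Pads are 22 mm wide; open, the fingers measure 114 mm over their backs; the gripper's body (76 mm by 85 mm) begins 54 mm behind the grasp point. The pads swing forward as they close: fully open they stand 13 mm farther back than shut.
Start: joints at [-1.245, 0.048, 0.099, 1.622, 0, 1.443], TCP at [0.23, -0.472, 0.231] pointing down, gripper open.
Joint ranges: [-2.91, 2.91], [-0.99, 1.94], [-1.21, 1.42], [-2.12, 2.29], [-1.49, 1.47], [-3.14, 3.14]. Speed limits (rad/s): [2.79, 2.79, 3.14, 3.14, 3.14, 3.14].

INTERFACE

Orientations are given as a unit quaternion [w, x, y, z].
In Python, from cell import read_state, camera, camera_info, sign_off, look_for, pinpoint, grip_depth gives the robot as it stands. The module is installed in compiled form; this text tells all that it offers.
- The arm moves only by the tool jog_arm, never from a script. Its argument "commands" is a list of rows, each an object with "rot": the turn, a rotation vector about the world's x, y, z in degrees, a list of three; "translation": the shift along the world's x, y, z in m, a list of three; "jaw": the finger opening in m, from 0 to 0.0854. A call has exactly 10 rows; each row shifts and turns the commanded pose from where the row before left it; what a row does not reach is not made up. A row lasts 1/8 s, in which the tool goes at most 62.5 mm and 10.7 degrees, less where a joint would pass 70% of its speed; a pose out of reach is approached as far as the arm can. A call is refused whole if a number of a shift passes 0.0625 or a number of a turn 10.7, either way. A call with a gripper value outside its range is refused whole. The fingers move at their own pace and stop on an object; "newtons" is the grip in N (left out, the last holds). Time passes only in rows, so rows that do not move let the fingers close, or fill a call up. It gives the time, the measured TCP pose, the force and the opening at its end, in the units of the state.
- read_state(): the state, without advancing time (a new reading comes with each control period).
- camera(name): name is "scene" or "top" or "wrist"; returns the picture (400x640x3 uint8, red, green, blue); there is no depth.
- camera_info(name): a dict with "fx", "fy", "cx", "cy" (pixels), "k1" (the pictures are not rectified: a ray, as slopes to the right and down, at radius r is drawn at 1 + k1 r^2 times it, then the intrinsics apply), "extrinsics" (4x4, takes a point from world to camera coordinates); the wrist camera has in their place "mount" (4x4, takes a point from camera to tool coordinates, whose origin is the TCP and whose axes are the tool frame's). Camera axes: x right, y up, looking along -z (the intrinsics and any distortion apply to the point x, -y, -z); pixel columns grow to the right and rows downward; lengths in m; the calibration is good to about 2 mm. A picture is of the moment at which its call begins: read the wrist's pose just before it. camera_info takes no time and is no camera call.
- sign_off(): hands the job in, once; it reports no verdict.
Trained networks look in the newest picture that a camera, given by its name, has taken for a name from the list of things; names that differ only in an ending like _2 or _b are one class to them, and where a whole thing is asked for, a point or a joint stands for the part that bears it (a point fixed in the world has none). Each returns a list of dicts, best first, with "confidence" (0 to 1); they miss things now and then, are a little off and sometimes report something else, mostly with a low value. They report only what shows in the picture. A call takes as long as a camera call.
- look_for(camera, thing): "centre" ([x, y, z] in m, in the coordinates of the camera as it stood for that picture, good to about 4 mm: the middle of the surface that is visible of it).
- pinpoint(camera, thing): "centre" ([x, y, z] in m, in the coordinates of the camera as it stood for that picture, good to about 4 mm: a listed point, or the origin of a listed thing).
The state is a dict: "time_s": time; "joints": joint angles; "qd": joint speeds; "effort": joint torques, N m; "position": TCP position; "tcp_rot": TCP orientation; "wrist_force": force on the tool from outside, world axes, zero at the start; "wrist_torque": the same for the moment, N m; "width": finger opening in m.
Only numpy, scipy, OpenCV 4.12 (cv2) and the standard library are available. Lean on these libraries where they do the work, as an engineer would, in place of code of your own. Each camera call takes 0.05 s, during which the arm holds its last target. There are 200 camera calls.

## Working session

There is one attempt and no reset: what is moved stays moved. The work goes in short steps, Python scripts to look and compute and a tool call to move; the robot and the scene stay as the last step left them, time stands still between calls to the robot, and variables do not carry over. Pictures are saved under pics/ and viewed, about 8 in all and at most 12, crops included, and the job is handed in when it is done.

Besides the shell and the picture viewer there is one more tool, called after "Emit:" in YAML: its name, and indented under it one key for each argument. jog_arm: Moves the arm, as the interface text tells. Its arguments: {"type":"object","properties":{"commands":{"type":"array","items":{"type":"object","properties":{"rot":{"type":"array","items":{"type":"number"}},"translation":{"type":"array","items":{"type":"number"}},"jaw":{"type":"number"}}}},"newtons":{"type":"number"}},"required":["commands"]}

```bash
mkdir -p pics
cat > h.py <<'E'
import numpy as np, cv2
from cell import *
from scipy.spatial.transform import Rotation as R
def q2R(q): return R.from_quat([q[1],q[2],q[3],q[0]]).as_matrix()
def T(name):
    i=camera_info(name)
    if 'extrinsics' in i: return np.linalg.inv(np.array(i['extrinsics']))
    s=read_state(); M=np.eye(4); M[:3,:3]=q2R(s['tcp_rot']); M[:3,3]=s['position']
    return M@np.array(i['mount'])
def w(M,c): return (M@np.r_[c,1])[:3]
def proj(name,p):
    i=camera_info(name); c=(np.linalg.inv(T(name))@np.r_[p,1])[:3]
    a=np.array([c[0],-c[1]])/-c[2]; a=a*(1+i['k1']*(a@a))
    return np.array([i['fx']*a[0]+i['cx'],i['fy']*a[1]+i['cy']])
def shot(name,f):
    im=camera(name); cv2.imwrite('pics/'+f,im[:,:,::-1]); return im
E
python3 - <<'E'
from h import *
print(grip_depth,read_state())
for n in ['scene','top']:
    shot(n,n+'1.png'); M=T(n); print(n,M.round(3).tolist(),camera_info(n)['fx'])
    for f,t in [(pinpoint,x) for x in ['extractor','strip_mid','hatch','hatch_front','wax_block','tape_roll','ski_file','wax_jar','screwdriver','nylon_brush','parts_tray']]+[(look_for,'catch')]:
        print(t,[(w(M,d['centre']).round(3).tolist(),round(d['confidence'],2)) for d in f(n,t)[:2]])
print(read_state()['time_s'])
a=[cv2.imread(f'pics/{n}1.png') for n in ('scene','top')]
E
```

```text
0.0187 {'time_s': 0.0, 'joints': array([-1.24479223e+00,  4.87690129e-02,  9.75750321e-02,  1.62201140e+00,
       -3.22022055e-06,  1.44300744e+00]), 'qd': array([-0.00135308, -0.00290551,  0.00175629, -0.00038222, -0.00016593,
       -0.00042938]), 'effort': array([ 7.58846818e-05, -3.38779593e+01,  3.20015788e+01,  2.03046575e-02,
       -2.61716850e-04, -1.13566713e-05]), 'position': array([ 0.22994012, -0.47127345,  0.23009625]), 'tcp_rot': array([-7.62028461e-04,  8.48049437e-01, -5.29915749e-01, -9.32843569e-04]), 'wrist_force': array([-0.13342077, -0.16253358,  0.70179901]), 'wrist_torque': array([ 0.04607416,  0.01874903, -0.01704709]), 'width': 0.08520333752087868}
scene [[0.725, -0.53, 0.439, 1.031], [0.688, 0.543, -0.482, -0.54], [0.017, 0.652, 0.758, 0.961], [0.0, 0.0, 0.0, 1.0]] 373.4040405016224
extractor []
strip_mid [([0.488, 0.097, 0.139], 0.84)]
hatch [([0.659, 0.113, 0.147], 0.59)]
hatch_front [([0.522, 0.098, 0.146], 0.92)]
wax_block [([0.514, 0.265, 0.15], 0.73)]
tape_roll [([0.656, -0.047, 0.145], 0.78)]
ski_file []
wax_jar [([0.505, 0.455, -0.003], 0.8)]
screw
[... 240 characters left out ...]
0.046, 0.144], 0.52)]
top [[-0.024, 0.997, -0.071, 0.405], [-1.0, -0.024, -0.0, -0.029], [-0.002, 0.071, 0.997, 1.674], [0.0, 0.0, 0.0, 1.0]] 427.28862732096087
extractor [([0.586, 0.105, 0.002], 0.78)]
strip_mid [([0.486, 0.097, 0.143], 0.97), ([0.403, -0.567, -0.003], 0.62)]
hatch [([0.651, 0.111, 0.141], 0.74)]
hatch_front [([0.521, 0.103, 0.147], 0.77)]
wax_block [([0.514, 0.264, 0.152], 0.75)]
tape_roll [([0.657, -0.049, 0.149], 0.45)]
ski_file [([0.393, 0.155, 0.003], 0.72)]
wax_jar [([0.501, 0.458, 0.004], 0.62)]
screwdriver [([0.403, -0.571, -0.001], 0.57)]
nylon_brush [([0.399, 0.491, 0.004], 0.77)]
parts_tray [([0.549, -0.535, -0.0], 0.79)]
catch [([0.488, 0.043, 0.147], 0.67)]
1.3
```

View pics/scene1.png

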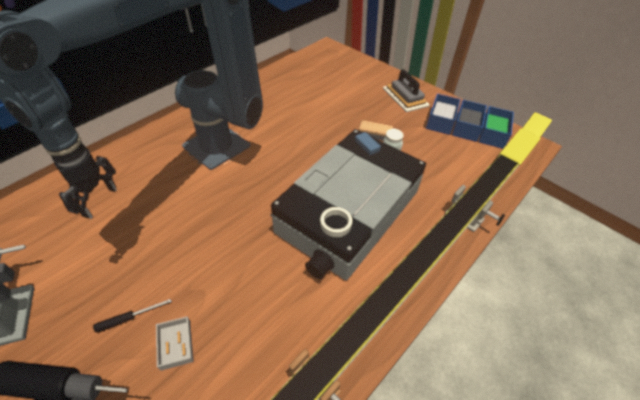

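View pics/top1.png

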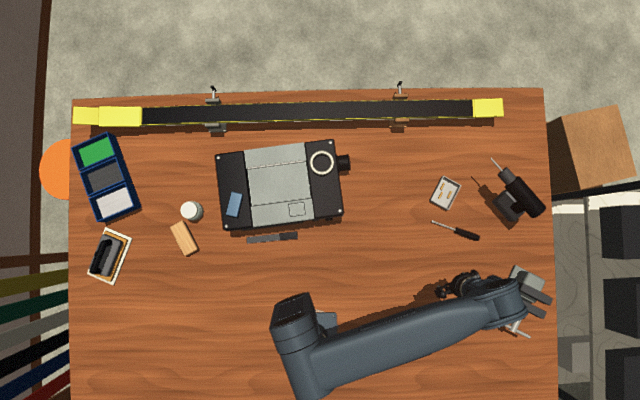

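The top view shows the extractor at about (280,185), and the catch outline at about (297,209), to the right of the strip's middle. In the scene view the same outline is at (317,178). Both agree with the networks: catch at about (0.488, 0.043). I'll go above it and look with the wrist camera.

Emit:
jog_arm:
  commands:
    - {"translation": [0.022,0.051,0.01],"rot": [0,0,6.9],"jaw": 0}
    - {"translation": [0.022,0.051,0.01],"rot": [0,0,6.9],"jaw": 0}
    - {"translation": [0.022,0.051,0.01],"rot": [0,0,6.9],"jaw": 0}
    - {"translation": [0.022,0.051,0.01],"rot": [0,0,6.9],"jaw": 0}
    - {"translation": [0.022,0.051,0.01],"rot": [0,0,6.9],"jaw": 0}
    - {"translation": [0.022,0.051,0.01],"rot": [0,0,6.9],"jaw": 0}
    - {"translation": [0.022,0.051,0.01],"rot": [0,0,6.9],"jaw": 0}
    - {"translation": [0.022,0.051,0.01],"rot": [0,0,6.9],"jaw": 0}
    - {"translation": [0.022,0.051,0.01],"rot": [0,0,6.9],"jaw": 0}
    - {"translation": [0.022,0.051,0.01],"rot": [0,0,6.9],"jaw": 0}

```text
time_s: 2.55
position: [0.4507, 0.04, 0.3319]
tcp_rot: [0.0, 0.999, 0.046, 0.001]
wrist_force: [1.5, -0.2, 1.2]
width: 0.0003
```

Run:
```python
from h import *
s=read_state();print(s['time_s'],s['position'],R.from_matrix(q2R(s['tcp_rot'])).as_matrix().round(3).tolist(),s['width'],s['wrist_force'])
print(np.array(camera_info('wrist')['mount']).round(3).tolist())
shot('wrist','w1.png');M=T('wrist')
for f,t in [(pinpoint,'strip_mid'),(pinpoint,'hatch'),(pinpoint,'hatch_front'),(look_for,'catch')]:
    print(t,[(w(M,d['centre']).round(3).tolist(),round(d['confidence'],2)) for d in f('wrist',t)[:2]])
```

```text
2.55 [0.45067241 0.0399505  0.33190998] [[0.996, 0.091, 0.001], [0.091, -0.996, -0.0], [0.001, 0.0, -1.0]] 0.0002879543821581007 [ 1.53908659 -0.21509507  1.20663503]
[[1.0, 0.0, 0.001, -0.0], [0.001, -0.966, -0.257, -0.065], [0.001, 0.257, -0.966, -0.142], [0.0, 0.0, 0.0, 1.0]]
strip_mid []
hatch [([0.653, 0.127, 0.146], 0.72), ([0.392, 0.156, -0.003], 0.45)]
hatch_front [([0.519, 0.107, 0.146], 0.63)]
catch []
```

View pics/w1.png

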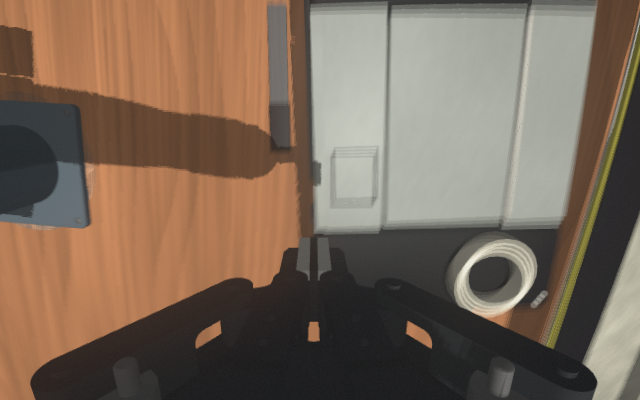

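The wrist view shows the catch opening at about (331–379, 147–208), with the strip/hatch joint at column 387. It is slightly blurred, so I'll retake it and back-project.

```bash
cat >> h.py <<'E'
def bp(name,px,z,M=None):
    i=camera_info(name); K=np.array([[i['fx'],0,i['cx']],[0,i['fy'],i['cy']],[0,0,1]])
    a=np.array([(px[0]-i['cx'])/i['fx'],(px[1]-i['cy'])/i['fy']]); b=a.copy()
    for _ in range(10): b=a/(1+i['k1']*(b@b))
    M=T(name) if M is None else M; d=M[:3,:3]@np.array([b[0],-b[1],-1]); o=M[:3,3]
    return o+d*(z-o[2])/d[2]
E
python3 - <<'E'
from h import *
camera('wrist');im=shot('wrist','w2.png')
print(read_state()['position'])
cv2.imwrite('pics/w2c.png',cv2.resize(im[120:250,300:420,::-1],None,fx=4.5,fy=4.5,interpolation=cv2.INTER_CUBIC))
for p in [(334,148),(378,148),(376,206),(332,207),(388,2),(384,232)]: print(p,bp('wrist',p,.146).round(4))
E
```

```text
[0.44974979 0.03712821 0.33111936]
(334, 148) [0.4673 0.0749 0.146 ]
(378, 148) [0.5128 0.0789 0.146 ]
(376, 206) [0.5191 0.0168 0.146 ]
(332, 207) [0.4716 0.0116 0.146 ]
(388, 2) [0.5045 0.2154 0.146 ]
(384, 232) [ 0.5321 -0.0122  0.146 ]
```

View pics/w2c.png

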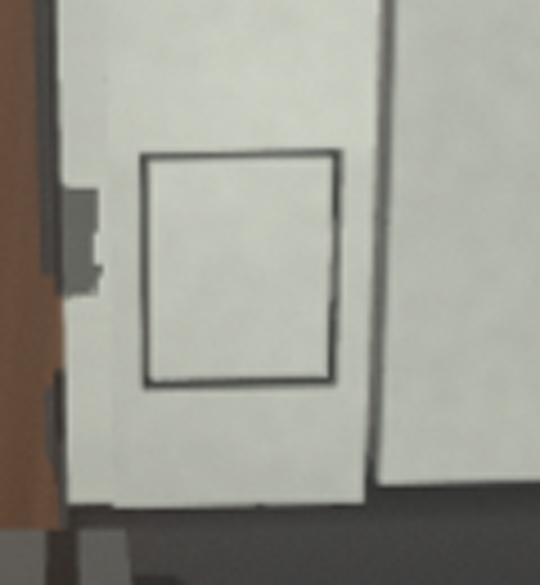

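The sharp crop shows the opening corners at crop pixels (143,154), (338,152), (333,381) and (147,384), and the joint running from (386,10) to (371,480).

Run:
```python
from h import *
f=lambda p:bp('wrist',(300+p[0]/4.5,120+p[1]/4.5),.146)
c=np.array([f(p) for p in [(143,154),(338,152),(333,381),(147,384)]])
print(c.round(4),c.mean(0).round(4))
for a,b in [((386,10),(371,480))]: d=f(a)-f(b); print('yaw',np.degrees(np.arctan2(-d[0],d[1])),f(a),f(b))
d=(c[0]+c[1]-c[2]-c[3]); print('yaw',np.degrees(np.arctan2(-d[0],d[1])),np.linalg.norm(d)/2)
s=read_state();print(s['position'],s['wrist_force'],s['time_s'])
```

```text
[[0.4657 0.0683 0.146 ]
 [0.5106 0.0727 0.146 ]
 [0.5167 0.0181 0.146 ]
 [0.4721 0.0135 0.146 ]] [0.4913 0.0432 0.146 ]
yaw 6.272586108831361 [0.51722824 0.1053669  0.146     ] [ 0.52948848 -0.0061743   0.146     ]
yaw 6.559578149063169 0.055057615294414844
[0.44974979 0.03712821 0.33111936] [ 0.29764399 -0.6796816   0.48041897] 2.9
```

Emit:
jog_arm:
  commands:
    - {"translation": [0.012,0.002,-0.02],"rot": [0,0,1.1],"jaw": 0}
    - {"translation": [0.013,0.002,-0.03],"jaw": 0}
    - {"translation": [0.012,0.002,-0.035],"jaw": 0}
    - {"translation": [0,0,-0.035],"jaw": 0}
    - {"translation": [0,0,-0.03],"jaw": 0}
    - {"translation": [0,0,-0.018],"jaw": 0}
    - {"translation": [0,0,-0.008],"jaw": 0}
    - {"translation": [0,0,0],"jaw": 0}
    - {"translation": [0,0,0],"jaw": 0}
    - {"translation": [0,0,0],"jaw": 0}

```text
invalid input at $.commands[1]: expected keys rot, translation, jaw
```

Run:
```python
from h import *
s=read_state();print(s['position'],q2R(s['tcp_rot']).round(3).tolist(),s['wrist_force'],s['time_s'])
im=shot('wrist','w3.png')
```

```text
[0.44974979 0.03712821 0.33111936] [[0.996, 0.085, -0.001], [0.085, -0.996, -0.0], [-0.001, 0.0, -1.0]] [ 0.29764399 -0.6796816   0.48041897] 2.9
```

View pics/w3.png

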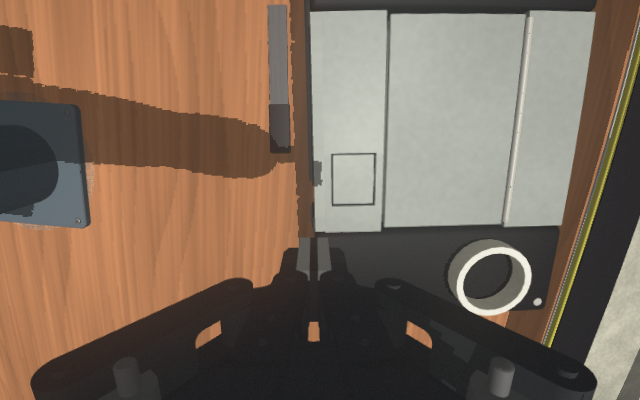

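The call was refused because every row needs all three keys, so the arm hasn't moved. The picture shows the same view as before, with the opening at (331–376, 153–206). I'll resend it with all the keys.

Emit:
jog_arm:
  commands:
    - {"translation": [0.012,0.002,-0.02],"rot": [0,0,1.1],"jaw": 0}
    - {"translation": [0.013,0.002,-0.03],"rot": [0,0,0],"jaw": 0}
    - {"translation": [0.012,0.002,-0.035],"rot": [0,0,0],"jaw": 0}
    - {"translation": [0,0,-0.035],"rot": [0,0,0],"jaw": 0}
    - {"translation": [0,0,-0.03],"rot": [0,0,0],"jaw": 0}
    - {"translation": [0,0,-0.018],"rot": [0,0,0],"jaw": 0}
    - {"translation": [0,0,-0.008],"rot": [0,0,0],"jaw": 0}
    - {"translation": [0,0,0],"rot": [0,0,0],"jaw": 0}
    - {"translation": [0,0,0],"rot": [0,0,0],"jaw": 0}
    - {"translation": [0,0,0],"rot": [0,0,0],"jaw": 0}

```text
time_s: 4.2
position: [0.488, 0.0441, 0.1566]
tcp_rot: [0.0, 0.999, 0.053, 0.001]
wrist_force: [0.1, -0.2, -0.1]
width: -0.0001
```

Run:
```python
from h import *
s=read_state();print(s['position'],q2R(s['tcp_rot']).round(3).tolist(),s['wrist_force'],s['time_s'])
im=shot('wrist','w4.png')
```

```text
[0.48795689 0.04413217 0.15656667] [[0.994, 0.106, 0.002], [0.106, -0.994, -0.0], [0.002, 0.0, -1.0]] [ 0.08363434 -0.16341597 -0.14568916] 4.2
```

View pics/w4.png

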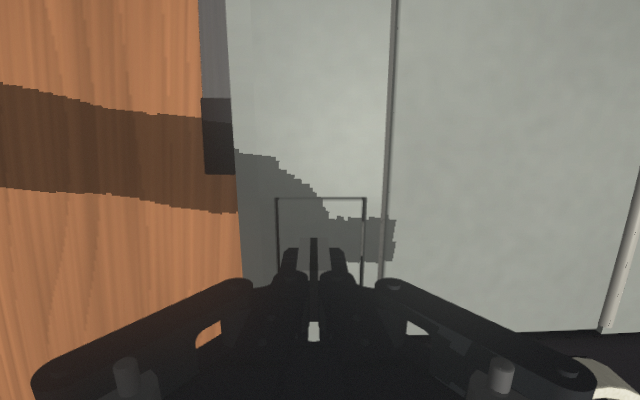

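The fingertips (columns 283–350) sit inside the opening (276–366). Next I press gently.

Emit:
jog_arm:
  commands:
    - {"translation": [0,0,-0.005],"rot": [0,0,0],"jaw": 0}
    - {"translation": [0,0,-0.003],"rot": [0,0,0],"jaw": 0}
    - {"translation": [0,0,-0.002],"rot": [0,0,0],"jaw": 0}
    - {"translation": [0,0,-0.001],"rot": [0,0,0],"jaw": 0}
    - {"translation": [0,0,-0.001],"rot": [0,0,0],"jaw": 0}
    - {"translation": [0,0,-0.001],"rot": [0,0,0],"jaw": 0}
    - {"translation": [0,0,-0.001],"rot": [0,0,0],"jaw": 0}
    - {"translation": [0,0,-0.001],"rot": [0,0,0],"jaw": 0}
    - {"translation": [0,0,0],"rot": [0,0,0],"jaw": 0}
    - {"translation": [0,0,0],"rot": [0,0,0],"jaw": 0}

```text
time_s: 5.5
position: [0.4873, 0.0441, 0.1399]
tcp_rot: [-0.0, 0.999, 0.053, 0.0]
wrist_force: [-0.9, 0.3, 1.4]
width: -0.0
```

Emit:
jog_arm:
  commands:
    - {"translation": [0,0,-0.001],"rot": [0,0,0],"jaw": 0}
    - {"translation": [0,0,-0.001],"rot": [0,0,0],"jaw": 0}
    - {"translation": [0,0,-0.001],"rot": [0,0,0],"jaw": 0}
    - {"translation": [0,0,0],"rot": [0,0,0],"jaw": 0}
    - {"translation": [0,0,0],"rot": [0,0,0],"jaw": 0}
    - {"translation": [0,0,0],"rot": [0,0,0],"jaw": 0}
    - {"translation": [0,0,0],"rot": [0,0,0],"jaw": 0}
    - {"translation": [0,0,0],"rot": [0,0,0],"jaw": 0}
    - {"translation": [0,0,0],"rot": [0,0,0],"jaw": 0}
    - {"translation": [0,0,0],"rot": [0,0,0],"jaw": 0}

```text
time_s: 6.75
position: [0.4874, 0.0441, 0.1385]
tcp_rot: [0.0, 0.999, 0.053, 0.001]
wrist_force: [-3.8, -0.9, 7.5]
width: 0.0003
```

Run:
```python
from h import *
f=[]
a=shot('wrist','w5.png');M=T('wrist')
for t in ('hatch','hatch_front'): print(t,[(w(M,d['centre']).round(3).tolist(),round(d['confidence'],2)) for d in pinpoint('wrist',t)[:2]])
for n in ('top','scene'):
    shot(n,n+'2.png'); M=T(n)
    print(n,[(w(M,d['centre']).round(3).tolist(),round(d['confidence'],2)) for d in pinpoint(n,'hatch_front')[:2]])
    f.append(read_state()['wrist_force'])
s=read_state();print(s['position'],np.mean(f,0),s['time_s'])
```

```text
hatch []
hatch_front []
top [([0.553, 0.103, 0.234], 0.93)]
scene [([0.555, 0.099, 0.23], 0.62)]
[0.48738656 0.04411997 0.13850122] [-3.36667011 -0.58789468  7.35338015] 7.1
```

View pics/w5.png

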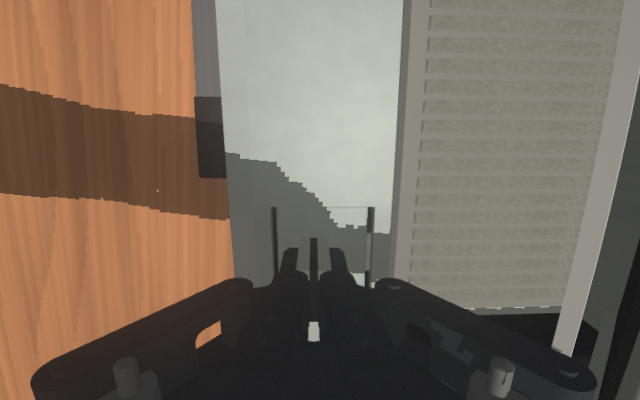

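The hatch has been let go and stands at about 0.7 rad, with its front edge at (0.554, 0.101, 0.232). It is stopped by the gripper's linkage (Fx is about -3.8 N). I'll go up and back so it can rise, and turn the tool 90° so the narrow side faces it.

Emit:
jog_arm:
  commands:
    - {"translation": [-0.001,0,0.008],"rot": [0,0,0],"jaw": 0}
    - {"translation": [-0.008,0,0.008],"rot": [0,0,0],"jaw": 0}
    - {"translation": [-0.02,-0.002,0.01],"rot": [0,0,5],"jaw": 0}
    - {"translation": [-0.02,-0.002,0.015],"rot": [0,0,10],"jaw": 0}
    - {"translation": [0,0.01,0.015],"rot": [0,0,10],"jaw": 0}
    - {"translation": [0,0.01,0.015],"rot": [0,0,10],"jaw": 0}
    - {"translation": [0,0.01,0.015],"rot": [0,0,10],"jaw": 0}
    - {"translation": [0,0.01,0.015],"rot": [0,0,10],"jaw": 0}
    - {"translation": [0,0.01,0.008],"rot": [0,0,10],"jaw": 0}
    - {"translation": [0,0,0],"rot": [0,0,10],"jaw": 0}

```text
time_s: 8.35
position: [0.4378, 0.0907, 0.2469]
tcp_rot: [0.0, 0.758, 0.653, 0.0]
wrist_force: [0.6, 0.2, -0.6]
width: -0.0002
```

Run:
```python
from h import *
for n in ('top','scene'):
    shot(n,n+'3.png'); M=T(n)
    for t in ('hatch_front','hatch'): print(n,t,[(w(M,d['centre']).round(3).tolist(),round(d['confidence'],2)) for d in pinpoint(n,t)[:2]])
s=read_state();print(s['position'],s['joints'],q2R(s['tcp_rot']).round(3).tolist(),s['wrist_force'],s['time_s'])
```

```text
top hatch_front [([0.591, 0.109, 0.262], 0.69)]
top hatch [([0.651, 0.111, 0.144], 0.73)]
scene hatch_front [([0.594, 0.105, 0.262], 0.77)]
scene hatch [([0.658, 0.112, 0.148], 0.96)]
[0.43777929 0.08999857 0.24597301] [ 5.25270993e-02 -1.49152932e-01 -6.09819194e-02  1.65978258e+00
 -3.25499576e-05  2.10050957e-01] [[0.157, 0.988, -0.001], [0.988, -0.157, -0.0], [-0.0, -0.001, -1.0]] [ 0.19345751 -0.26540469 -0.13898547] 8.65
```

The hatch is fully sprung at about 1.1 rad, with its front edge at (0.592, 0.107, 0.262). Next I push it back with the shut fingers.

Emit:
jog_arm:
  commands:
    - {"translation": [0.03,0.002,-0.004],"rot": [0,0,7],"jaw": 0}
    - {"translation": [0.045,0.004,-0.002],"rot": [0,0,7],"jaw": 0}
    - {"translation": [0.035,0.004,0],"rot": [0,0,0],"jaw": 0}
    - {"translation": [0.015,0.002,0],"rot": [0,0,0],"jaw": 0}
    - {"translation": [0.01,0.001,0],"rot": [0,0,0],"jaw": 0}
    - {"translation": [0.008,0.001,0],"rot": [0,0,0],"jaw": 0}
    - {"translation": [0.008,0.001,0],"rot": [0,0,0],"jaw": 0}
    - {"translation": [0.008,0.001,0],"rot": [0,0,0],"jaw": 0}
    - {"translation": [0.008,0.001,0],"rot": [0,0,0],"jaw": 0}
    - {"translation": [0.008,0.001,0],"rot": [0,0,0],"jaw": 0}

```text
time_s: 9.9
position: [0.6137, 0.1082, 0.2403]
tcp_rot: [0.0, 0.675, 0.738, 0.0]
wrist_force: [-0.0, -0.2, -0.0]
width: -0.0
```

Run:
```python
from h import *
for n in ('top','scene'):
    shot(n,n+'4.png'); M=T(n)
    for t in ('hatch_front',): print(n,t,[(w(M,d['centre']).round(3).tolist(),round(d['confidence'],2)) for d in pinpoint(n,t)[:2]])
s=read_state();print(s['position'],s['wrist_force'],s['time_s'])
im=cv2.imread('pics/scene4.png');cv2.imwrite('pics/s4c.png',cv2.resize(im[90:290,230:460],None,fx=3,fy=3,interpolation=cv2.INTER_CUBIC))
```

```text
top hatch_front [([0.399, 0.488, 0.003], 0.53)]
scene hatch_front [([0.648, 0.111, 0.278], 0.56)]
[0.61328109 0.1081663  0.24012867] [ 0.2190055  -0.62887853  0.22542726] 10.1
```

View pics/s4c.png

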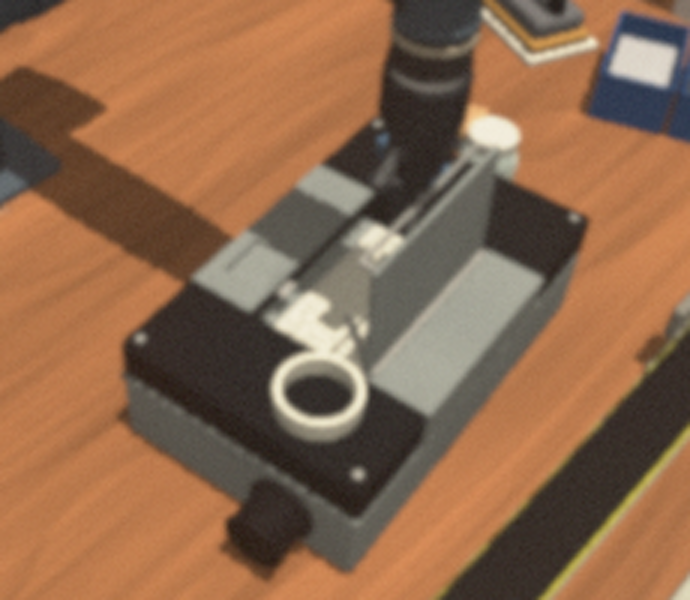

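The hatch stands almost upright, with the gripper against its front at crop pixels (400,230). I'll push on past upright, then back off.

Emit:
jog_arm:
  commands:
    - {"translation": [0.008,0.001,0],"rot": [0,0,0],"jaw": 0}
    - {"translation": [0.008,0.001,0],"rot": [0,0,0],"jaw": 0}
    - {"translation": [0.008,0.001,0],"rot": [0,0,0],"jaw": 0}
    - {"translation": [0.008,0.001,0],"rot": [0,0,0],"jaw": 0}
    - {"translation": [0.008,0.001,0],"rot": [0,0,0],"jaw": 0}
    - {"translation": [0.006,0.001,0],"rot": [0,0,0],"jaw": 0}
    - {"translation": [0,0,0],"rot": [0,0,0],"jaw": 0}
    - {"translation": [0,0,0],"rot": [0,0,0],"jaw": 0}
    - {"translation": [0,0,0],"rot": [0,0,0],"jaw": 0}
    - {"translation": [0,0,0],"rot": [0,0,0],"jaw": 0}

```text
time_s: 11.35
position: [0.6558, 0.1137, 0.2392]
tcp_rot: [-0.003, 0.675, 0.738, -0.003]
wrist_force: [-8.1, -2.4, 1.6]
width: -0.0001
```

Emit:
jog_arm:
  commands:
    - {"translation": [-0.01,-0.001,0],"rot": [0,0,0],"jaw": 0}
    - {"translation": [-0.02,-0.002,0.005],"rot": [0,0,0],"jaw": 0}
    - {"translation": [-0.03,-0.003,0.01],"rot": [0,0,0],"jaw": 0}
    - {"translation": [-0.04,-0.004,0.01],"rot": [0,0,0],"jaw": 0}
    - {"translation": [-0.04,-0.004,0.01],"rot": [0,0,0],"jaw": 0}
    - {"translation": [-0.04,-0.004,0.01],"rot": [0,0,0],"jaw": 0}
    - {"translation": [-0.04,-0.004,0.01],"rot": [0,0,0],"jaw": 0}
    - {"translation": [-0.02,0,0.01],"rot": [0,0,0],"jaw": 0}
    - {"translation": [0,0,0],"rot": [0,0,0],"jaw": 0}
    - {"translation": [0,0,0],"rot": [0,0,0],"jaw": 0}

```text
time_s: 12.6
position: [0.4198, 0.0922, 0.3046]
tcp_rot: [-0.0, 0.675, 0.738, -0.0]
wrist_force: [-0.3, -0.5, 0.5]
width: -0.0004
```

Run:
```python
from h import *
for n in ('top','scene'):
    shot(n,n+'5.png'); M=T(n)
    for t in ('hatch_front','hatch','wax_block','tape_roll','ski_file','wax_jar'): print(n,t,[(w(M,d['centre']).round(3).tolist(),round(d['confidence'],2)) for d in pinpoint(n,t)[:2]])
s=read_state();print(s['position'],s['wrist_force'],s['qd'].round(3),s['time_s'])
im=cv2.imread('pics/scene5.png');cv2.imwrite('pics/s5c.png',cv2.resize(im[90:290,230:460],None,fx=3,fy=3,interpolation=cv2.INTER_CUBIC))
```

```text
top hatch_front []
top hatch [([0.647, 0.113, 0.148], 0.66), ([0.654, -0.049, 0.148], 0.51)]
top wax_block [([0.514, 0.269, 0.15], 0.7), ([0.551, -0.535, -0.002], 0.62)]
top tape_roll [([0.656, -0.048, 0.15], 0.74), ([0.404, -0.566, -0.001], 0.55)]
top ski_file []
top wax_jar [([0.505, 0.455, 0.005], 0.61)]
scene hatch_front [([0.691, 0.115, 0.272], 0.9), ([0.488, 0.094, 0.143], 0.71)]
scene hatch [([0.656, 0.114, 0.148], 0.75)]
scene wax_block [([0.514, 0.261, 0.15], 0.53)]
scene tape_roll [([0.652, -0.043, 0.144], 0.96)]
scene ski_file []
scene wax_jar [([0.507, 0.453, -0.007], 0.64)]
[0.41916561 0.09213193 0.30534681] [-0.02786892 -0.03171261 -0.16014037] [-0.    -0.002  0.001  0.003 -0.     0.002] 13.3
```

View pics/s5c.png

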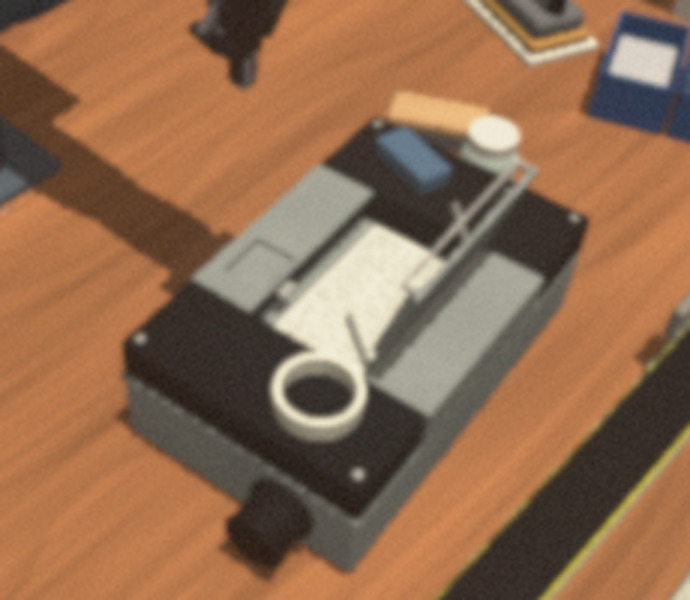

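The hatch lies back: its front edge is at (0.691, 0.272), which is about 1.85 rad. The arm is clear and the bystanders are in place.

```bash
python3 -c "from cell import *; sign_off()"
```

```text
the job is handed in; nothing more can be done
```

The hatch is open and lying back against its stop, the arm is clear, and the job is handed in at about 13.3 s of the 48 s allowed.

- **Catch:** I found the plate by camera at about (0.491, 0.043) rather than by feeling along the strip. I pressed it with shut fingers at about 7 N until the hatch sprang up. The hatch first stopped lightly against the gripper at about 0.7 rad, then rose to about 1.1 rad once I moved away.
- **Push back:** I pushed the hatch past upright with the shut fingers, without gripping. The wrist force read about 8 N at the end of the push.
- **Last checks:** The front edge is at (0.691, 0.115, 0.272), which is about 1.85 rad, and wrist force is near zero. The wax block, tape roll and jar are within a few mm of where they started.
- **Not confirmed:**
  - In the final pictures the networks did not find the ski file in either view.
  - The top camera did not report the hatch front, so the final angle rests on the scene camera alone.
  - I did not re-check the brush, screwdriver and tray by measurement, but the arm never worked low near them.
- **Refused call:** One move call was refused for missing keys, and nothing moved.

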